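# Dock the card terminal in its counter cradle and lock it

### The arm

A 6-joint arm with a two-finger parallel gripper is mounted at the origin on a cart in front of the work surface, level with it; the furniture and walls round the work are solid. World frame = base frame: x ahead of the robot, y to its left, z up, the work surface at z = 0. Lengths are in m, angles in degrees, forces in N, time in s.
With the tool pointing down it reaches from about 0.275 to 0.875 m from the base axis. Payload 12.5 kg.
Tool frame: the origin (TCP) lies on the mounting face of the last link; the fingertips stand tip_extent ahead of it and the grasp point (between the pads) lies 155 mm ahead of it (tip_extent is the distance from the TCP to the fingertips, in m); z points along the fingers, y is the line along which they close (so a half turn about z gives the same grasp; the last joint's range is limited). The gripper opens to 85 mm and grips with 20 to 120 N. Pads are 22 mm wide; open, the fingers measure 114 mm over their backs; the gripper's body (76 mm by 85 mm) begins 54 mm behind the grasp point. The pads swing forward as they close: fully open they stand 13 mm farther back than shut.
Start: joints at [68.148, 20.094, 94.641, -0, 65.266, -4.847], TCP at [0.161, 0.526, 0.405] pointing down, gripper open.
Joint ranges: [-157.81, 157.81], [-45, 120.19], [0.68, 151.7], [-89.99, 269.99], [4.06, 180], [-164.3, 164.3]. Speed limits (degrees/s): [127.2, 127.2, 159.86, 180, 180, 180].

### API

Orientations are given as [roll, pitch, yaw] about the fixed x, y, z axes, in that order (R = Rz(yaw) Ry(pitch) Rx(roll)).
In Python, from plant import * gives the robot as it stands.
- The arm moves only by the shell command python3 -m jog 'ROWS'. ROWS is a JSON object of lists of equal length, an entry for each row: "delta_rot": the turn, a rotation vector about the tool's x, y, z in degrees, a list of three; "travel": the shift along the tool's x, y, z in cm, a list of three; "jaw": the gripper's target within -1 to 1 (fully open at 1, half-way at 0, shut at -1). In form: {"delta_rot": [[wx, wy, wz], ...], "travel": [[x, y, z], ...], "jaw": [jaw, ...]}. A call has exactly 8 rows; each row shifts and turns the commanded pose from where the row before left it, along the tool's axes as they then stand; what a row does not reach is not made up. A row lasts 1/10 s, in which the tool goes at most 50 mm and 8.59 degrees, less where a joint would pass 70% of its speed; a pose out of reach is approached as far as the arm can. A call is refused whole if a number of a shift passes 5 or a number of a turn 8.59, either way. A call with a gripper value outside its range is refused whole. The fingers move at their own pace and stop on an object; the grip force is fixed at half the most. Time passes only in rows, so rows that do not move let the fingers close, or fill a call up. It gives the time, the measured TCP pose, the force, the opening and the grip force at its end, in the units of the state.
- sense(): the state, without advancing time (a new reading comes with each control period).
- get_image(name): name is "scene" or "top" or "wrist"; returns the picture (400x640x3 uint8, blue, green, red); there is no depth.
- get_calibration(name): a dict with "mtx" (3x3 intrinsics, pixels), "rvec" (rotation vector, rad) and "tvec" (3), from world to camera coordinates, as OpenCV has them. Camera axes: x right, y down, z forward; pixel columns grow to the right and rows downward; lengths in m; the calibration is good to about 2 mm. A picture is of the moment at which its call begins: read the wrist's pose just before it. get_calibration takes no time and is no camera call; for the wrist camera it gives the pose at the moment of the call.
- finish_job(): hands the job in; it is judged then, once.
Trained networks look in the newest picture that a camera, given by its name, has taken for a name from the list of things; names that differ only in an ending like _2 or _b are one class to them, and where a whole thing is asked for, a point or a joint stands for the part that bears it (a point fixed in the world has none). Each returns a list of dicts, best first, with "score" (0 to 1); they miss things now and then, are a little off and sometimes report something else, mostly with a low value. They report only what shows in the picture. A call takes as long as a camera call.
- regions_of(thing, camera): "mask" (400x640 bool, what is visible of it) and "location" ([column, row] in pixels, amid what is visible of it).
The state is a dict: "time": time; "joints": joint angles; "dq": joint speeds; "tau": joint torques, N m; "tool_pos": TCP position; "orientation": TCP orientation; "wrist_force": force on the tool from outside, world axes, zero at the start; "ft_torque": the same for the moment, N m; "width": finger opening in m; "finger_force": force on a finger pad.
Only numpy, scipy, OpenCV 4.12 (cv2) and the standard library are available. Lean on these libraries where they do the work, as an engineer would, in place of code of your own. Each camera call takes 0.05 s, during which the arm holds its last target. There are 200 camera calls.

### The job

Put the card terminal back on charge: slip its screen end under the hood of the charging cradle with the keypad end still held up, then swing the keypad end down until the terminal lies flat and fully home on the seat. Then let go of it and flip the red catch over towards the terminal until it snaps across the keypad end and locks it in. Leave the order block, the pen on it and the wax stamp where they are.

Things in the scene. Friction and masses are not known exactly. Their poses are not given: they have to be found in the camera images.
- pay_terminal: Black card terminal, a slab 150 mm long (x) x 62 wide (y) x 22 thick (the keys and screen stand up to 2 more), 0.2 kg, lying face up on the counter. Origin: centre of its underside. +x runs towards the dark screen end, -x towards the keypad end, z out of its face. It can be gripped across its 62 mm width.
- screen_end (a point): Middle of the upper edge of the terminal's screen end: 75 mm along x and 22 up z from the terminal's origin.
- cradle: Grey charging cradle with a black seat pad fixed to the counter, 202 x 86 mm, low and flat. Origin on the counter under the seat centre; +x runs to the hood, -x to the red catch (the end nearer the robot), z up. Base plate from x -118 to +84, its top (the seat) at z 8. From x 35 back to the stop nothing stands beside the seat. Offsets below are mm in this frame.
- seat (a point): Centre of the cradle's seat (8 mm above the counter), axes as the cradle's. The terminal is home when its origin lies here with its +x along this +x.
- lip (a point): Middle of the lower edge of the hood's roof, cradle x 66, z 35 (27 mm above the seat), axes as the cradle's. Behind it the roof runs level to the end wall (inner face x 76.5); before it the lip turns up to x 59, z 46. Cheeks: inner faces at y +-33, 6 thick, x 50 to 84, up to z 41, with flared mouths out to y +-38 at x 36, z 30.
- stop (a point): Foot of the inner face of the low stop across the -x end of the seat, cradle x -76.5, z 8; 7 mm high, leaning away from the seat. Terminal 150 mm long in 153, so it cannot be slid in flat: with the keypad end 8 to 20 degrees up the screen end goes in under the lip as far as the end wall, then the keypad end comes down past the stop.
- catch (a joint): Angle (rad) of the red catch: 0 open (handle leaning 45 degrees away from the seat, where it always starts), 1.2 locked (nose lying across the keypad end of the terminal, 3 mm above it). A spring snaps it to either end from the middle, 0.6; pushing it over takes about 3 N at the handle. Hinge axis along the cradle's y at cradle x -91, z 24.
- catch_tip (a point): Middle of the round bar (10 mm thick, 34 long along the cradle's y) at the end of the red catch's handle, 47 mm from the hinge axis. In the cradle's frame it goes from x -124, z 57 (open) over the top (x -91, z 71) to x -72, z 67 (locked).
- order_block: White block of order slips, 100 x 70 x 14 mm, on the counter; origin: centre of its underside. Bystander.
- pen: Black ball pen, 138 mm long (x), 11 thick, lying on the order block; origin: middle of its underside. Bystander.
- wax_stamp: Dark turned seal stamp standing upright, 25 mm thick, 78 tall; origin: centre of its underside. Bystander.

How it is judged:
By the outcome, as a careful person would: the job done as asked, in the order asked, and still so for the second after the job is handed in, with the robot touching nothing.
It also fails if it takes over 48 s, if anything falls off the work surface, if the arm or the gripper's body presses on something with over 40 N, if the wrist force passes 120 N, or if a joint passes its speed limit or range.

## Working session

There is one attempt and no reset: what is moved stays moved. The work goes in short steps, Python scripts to look and compute and a shell command to move; the robot and the scene stay as the last step left them, time stands still between calls to the robot, and variables do not carry over. Pictures are saved under pics/ and viewed, at most 12 in all, crops included, and the job is handed in when it is done.

```bash
mkdir -p pics; ls; python3 - <<'E'
from plant import *
import cv2,numpy as np
s=sense();print({k:np.round(v,3).tolist() for k,v in s.items()})
try: print(tip_extent)
except Exception as e: print(e)
a=get_image("scene");b=get_image("top")
for n in("scene","top"):
    c=get_calibration(n);print(n,np.round(c["mtx"],1).tolist(),np.round(c["rvec"],3).tolist() if 1 else 0,np.round(c["tvec"],3).tolist())
cv2.imwrite("pics/scene0.png",a);cv2.imwrite("pics/top0.png",b)
E
```

```text
pics
{'time': 0.0, 'joints': [68.149, 20.125, 94.677, -0.0, 65.264, -4.848], 'dq': [0.031, -0.056, 0.065, 0.008, -0.015, 0.045], 'tau': [-0.0, -50.611, -29.14, -0.0, 0.005, -0.0], 'tool_pos': [0.161, 0.526, 0.404], 'orientation': [-179.934, -0.005, 162.998], 'wrist_force': [-0.342, 0.168, -0.25], 'ft_torque': [-0.019, 0.003, -0.004], 'finger_force': 0.0, 'width': 0.085}
0.1734
scene [[460.8, 0.0, 320.0], [0.0, 460.8, 196.9], [0.0, 0.0, 1.0]] [1.946, -1.048, 0.57] [-0.418, 0.26, 0.761]
top [[418.8, 0.0, 320.4], [0.0, 418.8, 194.6], [0.0, 0.0, 1.0]] [2.204, -2.006, 0.214] [-0.189, 0.503, 0.9]
```

View pics/scene0.png

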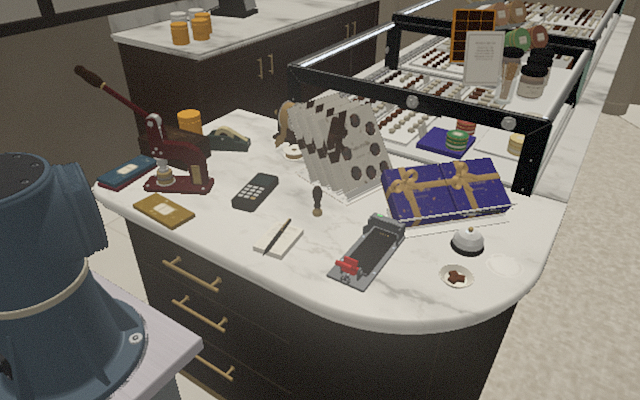

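View pics/top0.png

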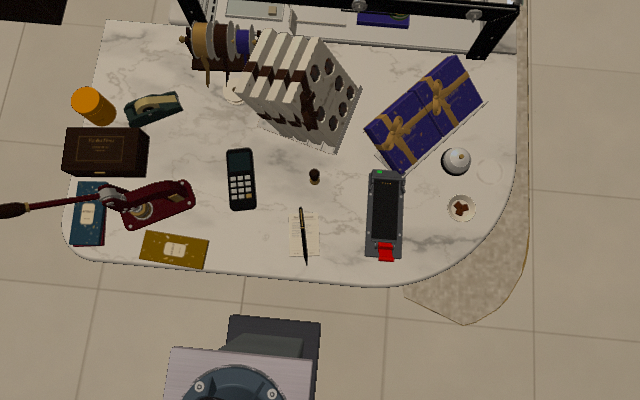

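The scene view shows the terminal at (255,191), the cradle at (370,250) with its red catch near the robot at (348,268), the block with pen at (280,238), and the stamp at (317,200). In the top view the terminal is at (241,179) and its screen faces away from the robot. The cradle is at (385,215) with its hood at the top.

```bash
cat > h.py <<'E'
from plant import *
import cv2,numpy as np
from scipy.optimize import minimize
from scipy.spatial.transform import Rotation as R
def box(x0,x1,y0,y1,z0,z1): return np.array([[x,y,z] for x in(x0,x1) for y in(y0,y1) for z in(z0,z1)],float)/1000
MODEL={"pay_terminal":[box(-75,75,-31,31,0,22)],
"cradle":[box(-118,84,-43,43,0,8),box(59,84,-39,39,8,43)],
"order_block":[box(-50,50,-35,35,0,14)],"wax_stamp":[box(-12,12,-12,12,0,78)]}
def proj(P,c): return cv2.projectPoints(P,c["rvec"],c["tvec"],c["mtx"],None)[0].reshape(-1,2)
def ray(px,c,z):
    Rm=cv2.Rodrigues(np.array(c["rvec"],float))[0];C=-Rm.T@np.ravel(c["tvec"])
    d=Rm.T@np.linalg.inv(c["mtx"])@[px[0],px[1],1];return C+d*(z-C[2])/d[2]
def pose(p): return R.from_euler('z',p[2],degrees=True).as_matrix(),np.array([p[0],p[1],0])
def render(name,p,c,S=4):
    m=np.zeros((400*S,640*S),np.uint8);Rm,t=pose(p)
    for b in MODEL[name]:
        h=cv2.convexHull((proj(b@Rm.T+t,c)*S+S/2).astype(np.float32))
        cv2.fillConvexPoly(m,np.round(h).astype(np.int32),1)
    return cv2.resize(m.astype(np.float32),(640,400),interpolation=cv2.INTER_AREA)
def fit(name,views,p0):
    def cost(p):
        e=0
        for m,c in views:
            r=render(name,p,c);e+=1-np.minimum(r,m).sum()/np.maximum(r,m).sum()
        return e
    best=None
    for k in range(2):
        s=np.array([[0,0,0],[.015,0,0],[0,.015,0],[0,0,8]])*(1 if k==0 else .3)
        r=minimize(cost,p0,method="Nelder-Mead",options=dict(initial_simplex=np.array(p0)+s,maxiter=150,xatol=1e-4,fatol=1e-4));p0=r.x
    return r.x,r.fun
E
cat > look.py <<'E'
from h import *
import pickle
for n in("scene","top"): get_image(n)
for t in MODEL:
    V=[]
    for n in("scene","top"):
        c=get_calibration(n);q=regions_of(t,n)
        if not q: print(t,n,"none");continue
        c["mtx"]=np.array(c["mtx"]);q=q[0];print(t,n,round(q["score"],2),np.round(q["location"]),q["mask"].sum(),ray(q["location"],c,.01).round(3))
        V.append((q["mask"].astype(np.float32),c));p0=ray(q["location"],c,.01)
    best=min((fit(t,V,[p0[0],p0[1],a]) for a in((-20,0,20) if t!="order_block" else (-10,10,80,100))),key=lambda r:r[1])
    print("  fit",best[0].round(4),round(best[1],3))
    for m,c in V:
        print("   ",fit(t,[(m,c)],best[0])[0].round(4))
E
python3 look.py
```

```text
pay_terminal scene 0.76 [254. 194.] 1048 [0.532 0.047 0.01 ]
pay_terminal top 0.8 [242. 179.] 1686 [0.548 0.05  0.01 ]
  fit [ 0.5485  0.0532 11.8571] 0.161
    [ 0.5504  0.0534 12.5525]
    [ 0.5485  0.0531 11.8756]
cradle scene 0.91 [370. 251.] 3120 [ 0.499 -0.299  0.01 ]
cradle top 0.91 [383. 218.] 3175 [ 0.485 -0.293  0.01 ]
  fit [ 0.5106 -0.2954  0.9832] 0.135
    [ 0.5107 -0.2954  1.0293]
    [ 0.5099 -0.296   0.6433]
order_block scene 0.7 [278. 241.] 939 [ 0.418 -0.119  0.01 ]
order_block top 0.96 [307. 235.] 1134 [ 0.429 -0.118  0.01 ]
  fit [ 0.4304 -0.1102  6.482 ] 0.381
    [ 0.4301 -0.1119  8.3074]
    [ 0.43   -0.1101  6.0892]
wax_stamp scene 0.68 [317. 202.] 244 [ 0.591 -0.105  0.01 ]
wax_stamp top 0.49 [311. 176.] 103 [ 0.57  -0.115  0.01 ]
  fit [ 0.561  -0.1242 32.9482] 0.849
    [ 0.561  -0.1242 32.9482]
    [ 0.5594 -0.1235  7.513 ]
```

```bash
cat >> h.py <<'E'
def rot(rpy): return R.from_euler('xyz',rpy,degrees=True)
def plan(wps,start=None,rowmax=4.8,turnmax=8.2):
    """wps: list of (pos,rpy,rows or None); prints rows in tool axes (cm, deg)"""
    s=sense();p=np.array(s["tool_pos"]) if start is None else np.array(start[0]);q=rot(s["orientation"] if start is None else start[1])
    T=[];D=[]
    for pos,rpy,n in wps:
        pos=np.array(pos,float);g=rot(rpy)
        n0=max(np.linalg.norm(pos-p)*100/rowmax,(q.inv()*g).magnitude()*57.3/turnmax);n=n or int(np.ceil(n0))
        for k in range(n,0,-1):
            t=np.round(q.inv().apply(pos-p)*100/k,2);d=np.round((q.inv()*g).as_rotvec(degrees=True)/k,2)
            p=p+q.apply(t/100);q=q*R.from_rotvec(d,degrees=True);T.append(t.tolist());D.append(d.tolist())
    while len(T)%8:T.append([0,0,0]);D.append([0,0,0])
    for i in range(0,len(T),8): print("delta_rot",D[i:i+8],"\ntravel",T[i:i+8])
    return p,q.as_euler('xyz',degrees=True)
def tool_to_cam():
    c=get_calibration("wrist");Rm=cv2.Rodrigues(np.array(c["rvec"],float))[0];C=-Rm.T@np.ravel(c["tvec"]);s=sense();q=rot(s["orientation"])
    return q.inv().apply(C-s["tool_pos"]),(q.inv().as_matrix()@Rm.T)
E
python3 - <<'E'
from h import *
C,M=tool_to_cam();print(C.round(3));print(M.round(2).tolist());print(np.round(get_calibration("wrist")["mtx"],0).tolist())
plan([((.28,.26,.40),(180,0,163),None),((.50,.053,.40),(180,0,192),None)])
E
```

```text
[0.078 0.001 0.032]
[[0.0, -0.95, -0.3], [1.0, 0.0, 0.0], [-0.0, -0.3, 0.95]]
[[294.0, 0.0, 324.0], [0.0, 294.0, 197.0], [0.0, 0.0, 1.0]]
delta_rot [[0.0, 0.0, -0.0], [0.0, 0.0, -0.0], [0.0, 0.0, -0.0], [0.0, 0.0, -0.0], [0.0, 0.0, -0.0], [0.0, 0.0, -0.0], [0.0, 0.0, -0.0], [0.0, 0.0, -4.14]] 
travel [[-2.74, -3.14, 0.07], [-2.74, -3.13, 0.07], [-2.74, -3.14, 0.07], [-2.74, -3.13, 0.06], [-2.74, -3.14, 0.07], [-2.74, -3.13, 0.06], [-2.73, -3.14, 0.07], [-3.87, -1.91, -0.0]]
delta_rot [[0.0, 0.0, -4.14], [0.0, 0.0, -4.14], [0.0, 0.0, -4.15], [0.0, 0.0, -4.14], [0.0, 0.0, -4.15], [0.0, 0.0, -4.14], [0, 0, 0], [0, 0, 0]] 
travel [[-3.72, -2.18, -0.0], [-3.56, -2.45, -0.0], [-3.37, -2.7, -0.0], [-3.17, -2.93, -0.0], [-2.94, -3.15, -0.0], [-2.71, -3.36, -0.0], [0, 0, 0], [0, 0, 0]]
```

```bash
python3 -m jog '{"delta_rot":[[0,0,0],[0,0,0],[0,0,0],[0,0,0],[0,0,0],[0,0,0],[0,0,0],[0,0,-4.1]],"travel":[[-2.7,-3.1,0],[-2.7,-3.1,0],[-2.7,-3.1,0],[-2.7,-3.1,0],[-2.7,-3.1,0],[-2.7,-3.1,0],[-2.7,-3.1,0],[-3.9,-1.9,0]],"jaw":[1,1,1,1,1,1,1,1]}'
python3 -m jog '{"delta_rot":[[0,0,-4.1],[0,0,-4.1],[0,0,-4.1],[0,0,-4.1],[0,0,-4.1],[0,0,-4.1],[0,0,0],[0,0,0]],"travel":[[-3.7,-2.2,0],[-3.6,-2.4,0],[-3.4,-2.7,0],[-3.2,-2.9,1],[-2.9,-3.1,1],[-2.7,-3.4,1],[0,0,0],[0,0,0]],"jaw":[1,1,1,1,1,1,1,1]}'
cat > wlook.py <<'E'
from h import *
import sys
t=sys.argv[1];p0=eval(sys.argv[2])
s=sense();a=get_image("wrist");c=get_calibration("wrist")
if len(sys.argv)>3: cv2.imwrite(sys.argv[3],a)
q=regions_of(t,"wrist");print(len(q),"time",s["time"],np.round(s["tool_pos"],4),np.round(s["orientation"],2))
if q:
    q=q[0];print(round(q["score"],2),q["mask"].sum(),q["location"]);print(*fit(t,[(q["mask"].astype(np.float32),c)],p0))
E
python3 wlook.py pay_terminal '[.5485,.0532,11.9]' pics/w1.png
```

```text
time: 1.4
tool_pos: [0.3094, 0.2318, 0.4049]
orientation: [180.0, 0.0, 167.2]
wrist_force: [0.4, 1.1, 0.1]
width: 0.0856
finger_force: 0.0
time: 2.2
tool_pos: [0.4985, 0.0558, 0.3743]
orientation: [180.0, -0.1, -168.4]
wrist_force: [0.1, -0.1, -0.4]
width: 0.0855
finger_force: 0.0
1 time 2.2 [0.4985 0.0558 0.3743] [ 1.7998e+02 -6.0000e-02 -1.6842e+02]
0.58 6358 [312.3, 205.7]
[ 0.54344306  0.05307866 12.17093271] 0.04235577583312988
```

View pics/w1.png

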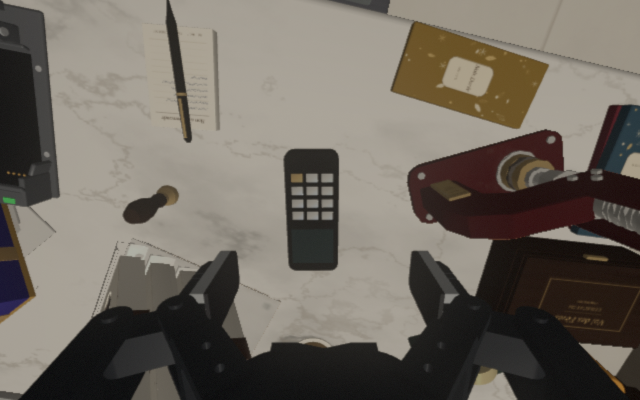

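The wrist view shows the terminal at (312,208), between the open fingers. The press is to the right at (430,200), clear of them, and the stamp and cradle are on the left. The pose is about (0.546, 0.053) at 12.1°, close to the fixed cameras' result. Next I descend and grip about 10 mm behind its centre.

```bash
python3 - <<'E'
from h import *
plan([((.536,.0512,.25),(180,0,192.1),3),((.536,.0512,.173),(180,0,192.1),3)])
E
```

```text
delta_rot [[0.0, -0.0, -0.14], [0.0, -0.0, -0.13], [0.01, -0.0, -0.14], [-0.0, -0.0, 0.0], [-0.0, -0.0, 0.0], [-0.0, -0.0, 0.0], [0, 0, 0], [0, 0, 0]] 
travel [[-1.21, -0.44, 4.16], [-1.21, -0.45, 4.16], [-1.2, -0.44, 4.17], [-0.0, -0.0, 2.57], [-0.0, -0.0, 2.56], [-0.0, -0.0, 2.57], [0, 0, 0], [0, 0, 0]]
```

```bash
python3 -m jog '{"delta_rot":[[0,0,-0.14],[0,0,-0.14],[0,0,-0.14],[0,0,0],[0,0,0],[0,0,0],[0,0,0],[0,0,0]],"travel":[[-1.21,-0.44,4.16],[-1.21,-0.44,4.16],[-1.21,-0.44,4.16],[0,0,2.6],[0,0,2.0],[0,0,1.5],[0,0,1.0],[0,0,0.6]],"jaw":[1,1,1,1,1,1,1,1]}'
python3 -m jog '{"delta_rot":[[0,0,0],[0,0,0],[0,0,0],[0,0,0],[0,0,0],[0,0,0],[0,0,0],[0,0,0]],"travel":[[0,0,0],[0,0,0],[0,0,0],[0,0,0],[0,0,0],[0,0,0],[0,0,0],[0,0,0]],"jaw":[-1,-1,-1,-1,-1,-1,-1,-1]}'
python3 - <<'E'
from h import *
s=sense();print(np.round(s["tool_pos"],4),np.round(s["orientation"],2))
a=get_image("wrist");cv2.imwrite("pics/w2.png",a)
E
```

```text
time: 3.1
tool_pos: [0.5365, 0.0512, 0.1728]
orientation: [-180.0, 0.0, -167.9]
wrist_force: [0.8, -0.5, -0.7]
width: 0.0856
finger_force: 0.0
time: 3.9
tool_pos: [0.5369, 0.0508, 0.1739]
orientation: [-180.0, 0.1, -167.9]
wrist_force: [-2.4, -0.1, 6.7]
width: 0.0605
finger_force: 66.1
[0.5369 0.0508 0.1739] [-1.7998e+02  8.0000e-02 -1.6789e+02]
```

View pics/w2.png

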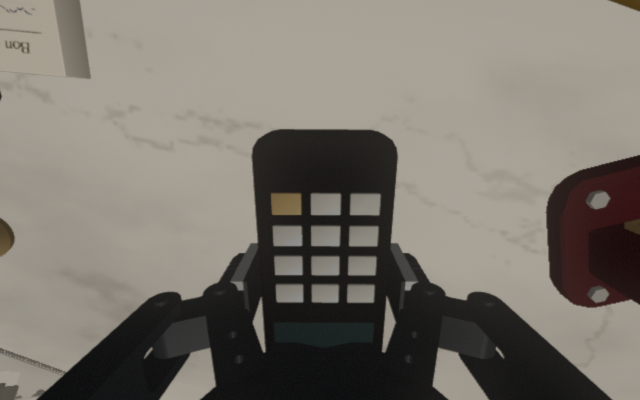

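Gripped, but the 6.7 N upward force says the fingertips touch the counter. I'll regrip 5 mm higher and then read off where the keypad end lies.

```bash
python3 -m jog '{"delta_rot":[[0,0,0],[0,0,0],[0,0,0],[0,0,0],[0,0,0],[0,0,0],[0,0,0],[0,0,0]],"travel":[[0,0,0],[0,0,0],[0,0,-0.25],[0,0,-0.25],[0,0,0],[0,0,0],[0,0,0],[0,0,0]],"jaw":[0.8,0.8,0.8,0.8,-1,-1,-1,-1]}'
python3 -m jog '{"delta_rot":[[0,0,0],[0,0,0],[0,0,0],[0,0,0],[0,0,0],[0,0,0],[0,0,0],[0,0,0]],"travel":[[0,0,0],[0,0,0],[0,0,0],[0,0,0],[0,0,0],[0,0,0],[0,0,0],[0,0,0]],"jaw":[-1,-1,-1,-1,-1,-1,-1,-1]}'
python3 - <<'E'
from h import *
s=sense();print(np.round(s["tool_pos"],4),np.round(s["orientation"],2))
a=get_image("wrist");c=get_calibration("wrist")
q=regions_of("pay_terminal","wrist")[0];m=q["mask"];print(q["score"],m.sum())
r,cc=np.nonzero(m);print(r.min())
g=cv2.cvtColor(a,cv2.COLOR_BGR2GRAY);print(g[100:150:2,325])
for row in (r.min(),):
    X=ray((325,row),c,.021);print(X, rot(s["orientation"]).inv().apply(X-s["tool_pos"]))
E
```

```text
time: 4.75
tool_pos: [0.5367, 0.0508, 0.1786]
orientation: [-180.0, 0.0, -167.9]
wrist_force: [-2.8, -1.4, 10.3]
width: 0.0604
finger_force: 64.6
time: 5.55
tool_pos: [0.5367, 0.0508, 0.1786]
orientation: [-180.0, 0.0, -167.9]
wrist_force: [-2.8, -0.8, 10.3]
width: 0.0605
finger_force: 64.6
[0.5367 0.0508 0.1786] [-1.7999e+02  3.0000e-02 -1.6789e+02]
0.58 27372
129
[162 161 162 161 162 161 161 161 162 161 162 161 161 161 150  36  35  33
  35  36  35  31  34  31  32]
[0.46953744 0.03838406 0.021     ] [0.06841372 0.00198842 0.15758002]
```

The force is still upward 5 mm higher, so it comes from the pads swinging forward and pressing the terminal onto the counter. The grip is good, and the origin lies about 7 mm ahead of the tool. Next I lift and carry it.

```bash
python3 - <<'E'
from h import *
p,q=plan([((.53,.05,.36),(180,0,192.1),5),((.45,-.12,.36),(180,0,187),5),((.41,-.295,.36),(180,0,181),6)],rowmax=4.5)
E
```

```text
delta_rot [[-0.0, 0.01, 0.0], [-0.0, 0.01, 0.0], [-0.0, 0.0, 0.0], [-0.0, 0.01, 0.0], [-0.01, 0.0, 0.01], [0.0, 0.0, 1.02], [0.0, 0.0, 1.02], [0.0, 0.0, 1.02]] 
travel [[0.13, 0.01, -3.63], [0.13, 0.01, -3.63], [0.14, 0.01, -3.63], [0.13, 0.02, -3.62], [0.14, 0.01, -3.63], [2.28, -2.99, 0.0], [2.22, -3.03, 0.0], [2.17, -3.07, 0.0]]
delta_rot [[0.0, 0.0, 1.02], [0.0, 0.0, 1.02], [0.0, 0.0, 1.0], [0.0, 0.0, 1.0], [0.0, 0.0, 1.0], [0.0, 0.0, 1.0], [0.0, 0.0, 1.0], [0.0, 0.0, 1.0]] 
travel [[2.11, -3.1, 0.0], [2.06, -3.15, 0.0], [1.02, -2.81, 0.0], [0.97, -2.83, 0.0], [0.92, -2.85, 0.0], [0.87, -2.86, 0.0], [0.82, -2.88, 0.0], [0.76, -2.89, 0.0]]
```

```bash
python3 -m jog '{"delta_rot":[[0,0,0],[0,0,0],[0,0,0],[0,0,0],[0,0,0],[0,0,1],[0,0,1],[0,0,1]],"travel":[[0,0,-1],[0.1,0,-4],[0.1,0,-4.4],[0.1,0,-4.4],[0.1,0,-4.3],[2.3,-3,0],[2.2,-3,0],[2.2,-3.1,0]],"jaw":[-1,-1,-1,-1,-1,-1,-1,-1]}'
python3 -m jog '{"delta_rot":[[0,0,1],[0,0,1],[0,0,1],[0,0,1],[0,0,1],[0,0,1],[0,0,1],[0,0,1]],"travel":[[2.1,-3.1,0],[2.1,-3.1,0],[1,-2.8,0],[1,-2.8,0],[0.9,-2.9,0],[0.9,-2.9,0],[0.8,-2.9,0],[0.8,-2.9,0]],"jaw":[-1,-1,-1,-1,-1,-1,-1,-1]}'
python3 wlook.py cradle '[.5106,-.2954,1.0]' pics/w3.png
```

```text
time: 6.45
tool_pos: [0.4835, -0.053, 0.3595]
orientation: [-180.0, 0.0, -170.9]
wrist_force: [1.2, 0.4, -1.7]
width: 0.0607
finger_force: 66.2
time: 7.25
tool_pos: [0.4116, -0.2967, 0.3593]
orientation: [-180.0, 0.0, -178.9]
wrist_force: [-0.6, -0.6, -1.6]
width: 0.0606
finger_force: 66.2
0 time 7.25 [ 0.4116 -0.2967  0.3593] [-180.      0.   -178.93]
```

View pics/w3.png

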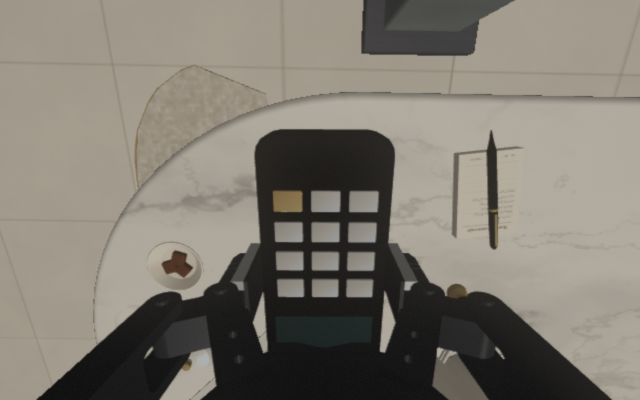

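The carried terminal hides the cradle from the wrist camera, and it sits straight in the grip. I'll check the cradle pose by overlaying the model on the first pictures instead.

```bash
python3 - <<'E'
from h import *
out=[]
for n,(u,v) in(("top",(345,155)),("scene",(315,205))):
    a=cv2.imread(f"pics/{n}0.png");c=get_calibration(n);S=5;w,hh=(80,120) if n=="top" else (110,90)
    cr=cv2.resize(a[v:v+hh,u:u+w],None,fx=S,fy=S,interpolation=cv2.INTER_CUBIC)
    Rm,t=pose((.5106,-.2954,0.9))
    def L(P,col):
        q=((proj((np.array(P,float)/1000)@Rm.T+t,c)+.5-[u,v])*S).astype(np.int32);cv2.polylines(cr,[q],True,col,1)
    L([[-118,-43,8],[84,-43,8],[84,43,8],[-118,43,8]],(0,255,0))
    L([[66,-33,35],[66,33,35],[59,33,46],[59,-33,46]],(255,255,0))
    L([[-76.5,-31,8],[-76.5,31,8],[-76.5,31,15],[-76.5,-31,15]],(0,255,255))
    L([[36,-38,30],[36,-38,8],[50,-33,41],[84,-33,41]],(255,0,255))
    L([[-124,-17,57],[-124,17,57]],(255,255,255))
    out.append(cv2.copyMakeBorder(cr,0,600-cr.shape[0],0,0,cv2.BORDER_CONSTANT))
o=np.hstack(out);o=o[:,:];s=800/o.shape[1];cv2.imwrite("pics/ov.png",cv2.resize(o,None,fx=min(s,1),fy=min(s,1)))
E
```

```text
(no output)
```

View pics/ov.png

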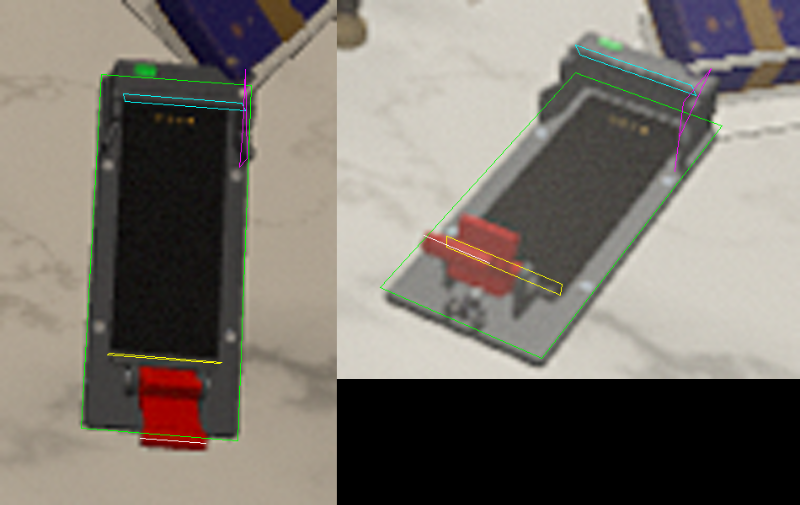

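The overlay agrees to within about 2–4 mm. The bar and plate corners match in the top crop, at (140–207, 443) and (85–238, 433). I'll pin down the yaw and lateral position numerically from the dark pad's edges and the red bar.

```bash
python3 - <<'E'
from h import *
a=cv2.imread("pics/top0.png");c=get_calibration("top");g=cv2.cvtColor(a,cv2.COLOR_BGR2GRAY).astype(float)
Lp=[];Rp=[];OL=[];OR=[]
for v in range(193,237):
    r=g[v];mid=385
    def cross(cols,th,up=True):
        for u in cols:
            st=cols.step if hasattr(cols,'step') else 1
            if r[u]<th<=r[u+st]: return u+st*(th-r[u])/(r[u+st]-r[u])
    l=cross(range(mid,355,-1),45);rr=cross(range(mid,415,1),45)
    ol=cross(range(mid-10,345,-1),110);orr=cross(range(mid+10,425,1),110)
    for A,x,z in((Lp,l,.008),(Rp,rr,.008),(OL,ol,.004),(OR,orr,.004)):
        if x: A.append(ray((x,v),c,z)[:2])
print(g[215,355:415].astype(int))
for A in(Lp,Rp,OL,OR):
    A=np.array(A);ok=np.ones(len(A),bool)
    for _ in range(4):
        k=np.polyfit(A[ok,0],A[ok,1],1);e=abs(A[:,1]-np.polyval(k,A[:,0]));ok=e<max(.0008,2*np.median(e))
    print(len(A),ok.sum(),"yaw",np.degrees(np.arctan(k[0])).round(2),"y at x=.51",np.polyval(k,.51).round(4))
for n in("top","scene"):
    a=cv2.imread(f"pics/{n}0.png").astype(int);m=(a[...,2]>110)&(a[...,1]<60)&(a[...,0]<60);m[:,:325]=0;r,cc=np.nonzero(m);print(n,r.min(),r.max(),cc.min(),cc.max())
c=get_calibration("top");r_=r
a=cv2.imread("pics/top0.png").astype(int);m=(a[...,2]>110)&(a[...,1]<60);m[:,:350]=0
for v in range(238,266,3):
    u=np.nonzero(m[v])[0]
    if len(u):print(v,u.min(),u.max())
E
```

```text
[164 159 156 165 164 164 166 166 165 166 164 131  55  63  63  63  62  38
  18  15  17  21  23  22  19  17  16  21  13  21  14  21  22  16  21  15
  16  21  21  20  18  15  22  65  61  59  58  62 134 168 166 165 165 164
 165 163 164 164 164 163]
44 44 yaw 1.11 y at x=.51 -0.2653
44 44 yaw 0.91 y at x=.51 -0.3259
44 40 yaw 1.0 y at x=.51 -0.2527
44 40 yaw 1.02 y at x=.51 -0.3389
top 242 260 378 393
scene 120 120 461 461
244 378 391
250 379 391
253 379 391
256 379 392
259 379 393
```

```bash
cat >> h.py <<'E'
CR=[.5106,-.2956,1.0]; GX=-.007; GZ=.1786
def tcp(Ax,za,th,by="A",cr=CR):
    """TCP pose for terminal with lower front corner A (mm, cradle frame) and keypad end th deg up; by='B': Ax is upper-corner x"""
    if by=="B": Ax=Ax-22*np.sin(np.radians(th))
    t=R.from_euler('y',th,degrees=True);o=np.array([Ax,0,za])/1000-t.apply([.075,0,0])
    p=o+t.apply([GX,0,GZ]);C=R.from_euler('z',cr[2],degrees=True)
    q=C*t*R.from_matrix(np.diag([-1.,1,-1]))
    return C.apply(p)+[cr[0],cr[1],0],q.as_euler('xyz',degrees=True)
def tstate(cr=CR):
    s=sense();q=rot(s["orientation"])*R.from_matrix(np.diag([-1.,1,-1]));C=R.from_euler('z',cr[2],degrees=True)
    o=np.array(s["tool_pos"])-q.apply([GX,0,GZ]);o=C.inv().apply(o-[cr[0],cr[1],0])*1000;t=(C.inv()*q);e=t.as_euler('xyz',degrees=True)
    print("t",s["time"],"origin",o.round(1),"A",(o+t.apply([75,0,0])).round(1),"B",(o+t.apply([75,0,22])).round(1),"rpy",e.round(2),"F",np.round(s["wrist_force"],1),"w",round(s["width"],4))
E
python3 - <<'E'
from h import *
c=get_calibration("scene");Rm,t=pose(CR)
for x in(-95,-91,-85):
  for z in(45,55,65):
    q=proj(np.array([[x,17,z],[x,-17,z]])/1000@Rm.T+t,c);print(x,z,((q+.5-[315,205])*4.21+[337,0]).round(0).tolist())
plan([(*tcp(30,60,18),6),(*tcp(45,25,18),6)])
E
```

```text
-95 45 [[456.0, 221.0], [521.0, 247.0]]
-95 55 [[456.0, 204.0], [522.0, 230.0]]
-95 65 [[457.0, 187.0], [523.0, 213.0]]
-91 45 [[460.0, 216.0], [525.0, 242.0]]
-91 55 [[461.0, 199.0], [526.0, 225.0]]
-91 65 [[462.0, 183.0], [527.0, 209.0]]
-85 45 [[466.0, 209.0], [531.0, 235.0]]
-85 55 [[467.0, 192.0], [532.0, 218.0]]
-85 65 [[468.0, 176.0], [533.0, 201.0]]
delta_rot [[-0.01, 3.0, -0.01], [-0.01, 3.0, -0.01], [-0.0, 3.0, -0.01], [-0.01, 3.0, -0.01], [-0.0, 3.0, -0.02], [-0.01, 3.01, -0.01], [0.0, -0.0, -0.0], [0.0, -0.0, -0.0]] 
travel [[-1.77, 0.02, 1.73], [-1.86, 0.01, 1.64], [-1.95, 0.02, 1.54], [-2.02, 0.01, 1.43], [-2.1, 0.01, 1.33], [-2.17, 0.02, 1.21], [-0.42, -0.0, 0.48], [-0.42, -0.0, 0.48]]
delta_rot [[0.0, -0.0, -0.0], [0.0, -0.0, -0.0], [0.0, -0.0, -0.0], [0.0, -0.0, -0.0], [0, 0, 0], [0, 0, 0], [0, 0, 0], [0, 0, 0]] 
travel [[-0.42, -0.0, 0.48], [-0.41, -0.0, 0.48], [-0.42, -0.0, 0.47], [-0.41, -0.0, 0.48], [0, 0, 0], [0, 0, 0], [0, 0, 0], [0, 0, 0]]
```

```bash
python3 -m jog '{"delta_rot":[[0,3,0],[0,3,0],[0,3,0],[0,3,0],[0,3,0],[0,3,0],[0,0,0],[0,0,0]],"travel":[[-1.8,0,1.7],[-1.9,0,1.6],[-1.9,0,1.5],[-2,0,1.4],[-2.1,0,1.3],[-2.2,0.1,1.2],[-0.4,0,0.5],[-0.4,0,0.5]],"jaw":[-1,-1,-1,-1,-1,-1,-1,-1]}'
python3 - <<'E'
from h import *
tstate()
plan([(*tcp(45,25,18),4),(*tcp(58,12,18),4)])
cv2.imwrite("pics/s4.png",get_image("scene")[170:320,250:480]);a=get_image("top");cv2.imwrite("pics/s4b.png",a)
E
python3 -c "
import cv2;a=cv2.imread('pics/s4.png');cv2.imwrite('pics/s4.png',cv2.resize(a,None,fx=3,fy=3))"
```

```text
time: 8.15
tool_pos: [0.5237, -0.292, 0.2444]
orientation: [180.0, -18.0, -178.8]
wrist_force: [-0.2, 0.1, -1.4]
width: 0.0602
finger_force: 66.2
t 8.15 origin [-35.3   3.3  72.4] A [36.1  3.5 49.2] B [42.8  3.5 70.2] rpy [ 0.02 17.96  0.16] F [-0.2  0.1 -1.4] w 0.0602
delta_rot [[-0.01, 0.01, 0.04], [-0.01, 0.01, 0.04], [-0.0, 0.01, 0.04], [-0.01, 0.01, 0.03], [0.0, -0.0, 0.0], [0.0, -0.0, 0.0], [0.0, -0.0, 0.0], [0.0, -0.0, 0.0]] 
travel [[-0.4, -0.08, 0.51], [-0.4, -0.09, 0.5], [-0.4, -0.08, 0.51], [-0.41, -0.08, 0.5], [-0.41, -0.0, 0.21], [-0.41, -0.0, 0.21], [-0.41, -0.0, 0.21], [-0.41, -0.01, 0.21]]
```

View pics/s4.png

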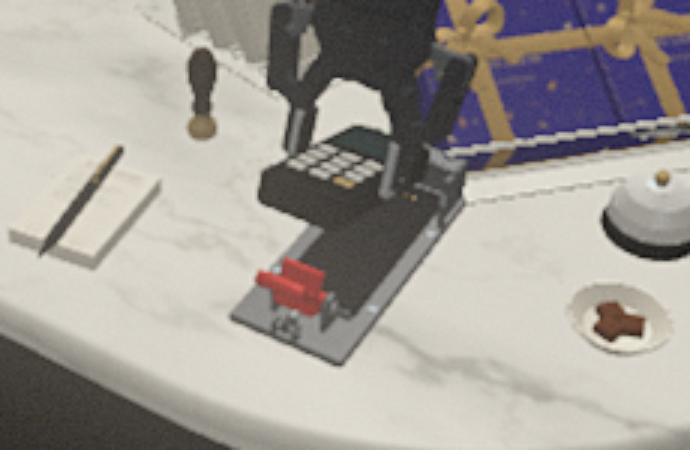

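The scene crop shows the terminal held at (320,175) with its keypad end up. It is above the cradle and clear of the red catch at (290,290). Next it goes forward and down under the lip, correcting 3 mm sideways.

```bash
python3 -m jog '{"delta_rot":[[0,0,0],[0,0,0],[0,0,0],[0,0,0.1],[0,0,0],[0,0,0],[0,0,0],[0,0,0]],"travel":[[-0.4,-0.08,0.5],[-0.4,-0.09,0.5],[-0.4,-0.08,0.5],[-0.4,-0.08,0.5],[-0.41,0,0.21],[-0.41,0,0.21],[-0.41,0,0.21],[-0.41,0,0.21]],"jaw":[-1,-1,-1,-1,-1,-1,-1,-1]}'
python3 - <<'E'
from h import *
tstate()
plan([(*tcp(66,9.5,16),4),(*tcp(69,8.8,13.5),4)])
E
```

```text
time: 9.05
tool_pos: [0.5461, -0.2954, 0.2075]
orientation: [-180.0, -18.0, -179.0]
wrist_force: [-1.1, -0.5, -0.7]
width: 0.0601
finger_force: 66.2
t 9.05 origin [-13.   -0.5  35.4] A [58.3 -0.5 12.3] B [65.1 -0.5 33.2] rpy [-3.000e-02  1.799e+01  1.000e-02] F [-1.1 -0.5 -0.7] w 0.0601
delta_rot [[-0.01, -0.5, 0.0], [-0.01, -0.5, 0.0], [-0.01, -0.5, 0.01], [-0.01, -0.49, 0.0], [0.0, -0.63, 0.0], [0.0, -0.62, 0.0], [0.0, -0.63, 0.0], [0.0, -0.62, 0.0]] 
travel [[-0.05, 0.01, 0.08], [-0.05, 0.01, 0.08], [-0.05, 0.01, 0.08], [-0.04, 0.01, 0.09], [0.12, -0.0, 0.09], [0.11, -0.0, 0.09], [0.12, -0.0, 0.08], [0.12, -0.0, 0.09]]
```

```bash
python3 -m jog '{"delta_rot":[[0,-0.5,0],[0,-0.5,0],[0,-0.5,0],[0,-0.5,0],[0,-0.62,0],[0,-0.62,0],[0,-0.62,0],[0,-0.62,0]],"travel":[[-0.05,0.01,0.08],[-0.05,0.01,0.08],[-0.05,0.01,0.08],[-0.05,0.01,0.08],[0.12,0,0.09],[0.12,0,0.09],[0.12,0,0.08],[0.12,0,0.08]],"jaw":[-1,-1,-1,-1,-1,-1,-1,-1]}'
python3 - <<'E'
from h import *
tstate()
plan([(*tcp(73,9,13),6)])
E
```

```text
time: 9.85
tool_pos: [0.5395, -0.2951, 0.2015]
orientation: [179.9, -13.8, -179.0]
wrist_force: [-15.0, -1.3, 2.0]
width: 0.0599
finger_force: 66.3
t 9.85 origin [-7.   0.2 26.4] A [65.9  0.2  8.4] B [71.1  0.2 29.8] rpy [ 8.000e-02  1.383e+01 -1.000e-02] F [-15.   -1.3   2. ] w 0.0599
delta_rot [[0.01, -0.14, -0.0], [0.01, -0.14, -0.0], [0.02, -0.14, -0.0], [0.01, -0.14, -0.0], [0.02, -0.13, -0.01], [0.01, -0.14, -0.0], [0, 0, 0], [0, 0, 0]] 
travel [[-0.07, 0.0, -0.02], [-0.07, 0.0, -0.02], [-0.07, 0.0, -0.02], [-0.07, 0.0, -0.01], [-0.07, 0.0, -0.02], [-0.07, 0.0, -0.01], [0, 0, 0], [0, 0, 0]]
```

```bash
python3 - <<'E'
from h import *
print(np.round(sense()["ft_torque"],2))
st=tcp(69,8.8,13.5)
p=plan([(*tcp(70,9,9.5,"B"),4),(*tcp(74,9,9.5,"B"),4)],start=st)
E
```

```text
[-0.23  2.31 -0.33]
delta_rot [[0.0, -1.0, 0.0], [0.0, -1.0, 0.0], [0.0, -1.0, 0.0], [0.0, -1.0, 0.0], [0.0, -0.0, 0.0], [0.0, -0.0, 0.0], [0.0, -0.0, 0.0], [0.0, -0.0, 0.0]] 
travel [[0.37, 0.0, 0.16], [0.37, -0.0, 0.16], [0.38, -0.0, 0.15], [0.38, -0.0, 0.15], [-0.1, -0.0, -0.02], [-0.1, -0.0, -0.02], [-0.1, -0.0, -0.01], [-0.09, -0.0, -0.02]]
```

```bash
python3 -m jog '{"delta_rot":[[0,-1,0],[0,-1,0],[0,-1,0],[0,-1,0],[0,0,0],[0,0,0],[0,0,0],[0,0,0]],"travel":[[0.37,0,0.16],[0.37,0,0.16],[0.37,0,0.15],[0.38,0,0.15],[-0.1,0,-0.02],[-0.1,0,-0.02],[-0.1,0,-0.02],[-0.1,0,-0.02]],"jaw":[-1,-1,-1,-1,-1,-1,-1,-1]}'
python3 - <<'E'
from h import *
tstate();print(np.round(sense()["ft_torque"],2))
E
```

```text
time: 10.65
tool_pos: [0.5278, -0.2952, 0.1985]
orientation: [179.9, -9.9, -179.0]
wrist_force: [-20.7, -1.4, 3.0]
width: 0.0604
finger_force: 66.4
t 10.65 origin [-6.7  0.4 21.3] A [67.2  0.4  8.4] B [71.   0.4 30.1] rpy [ 0.11  9.93 -0.01] F [-20.7  -1.4   3. ] w 0.0604
[-0.32  3.15 -0.53]
```

Contact came again at the same B.x = 71, 5 mm short of where I expect the end wall. A look through the wrist camera with the predicted features overlaid should show which estimate is off.

```bash
cat > ov.py <<'E'
from h import *
import sys
s=sense();a=get_image("wrist");c=get_calibration("wrist");cv2.imwrite("pics/raw_"+sys.argv[1],a)
Rm,t=pose(CR)
def L(P,col,T=None):
    P=np.array(P,float)/1000;P=P@Rm.T+t if T is None else T(P)
    cv2.polylines(a,[np.round(proj(P,c)).astype(np.int32)],False,col,1)
q=rot(s["orientation"])*R.from_matrix(np.diag([-1.,1,-1]))
T=lambda P:q.apply(P)+np.array(s["tool_pos"])-q.apply([GX,0,GZ])
L([[84,43,8],[-118,43,8],[-118,-43,8],[84,-43,8]],(0,255,0))
L([[-76.5,-31,8],[-76.5,31,8]],(0,255,255));L([[-124,-17,57],[-124,17,57]],(255,255,0));L([[-91,-20,24],[-91,20,24]],(255,0,255))
L([[0,31,22],[-75,31,22],[-75,-31,22],[0,-31,22]],(0,128,255),T)
cv2.imwrite("pics/"+sys.argv[1],a)
E
python3 ov.py w5.png
```

```text
(no output)
```

View pics/w5.png

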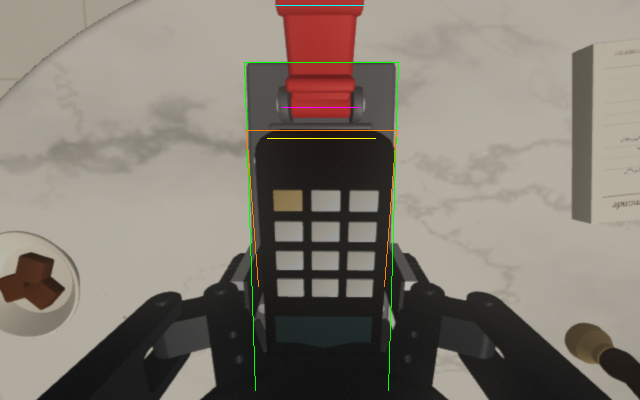

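The overlay matches the cradle to about 1 px: plate end at row 63, bar at row 5, hinge at row 105. The terminal's rear edge at row 130 agrees too. So the screen end really is about 5 mm short of the wall. The wrench puts the contact at z ≈ 35–40, so the raised screen step is probably catching the lip. I'll back off, lower until the nose rests on the seat, and push again.

```bash
python3 - <<'E'
from h import *
st=tcp(74,9,9.5,"B")
plan([(*tcp(68,9,9.5,"B"),3),(*tcp(68,5.5,9.5,"B"),5)],start=st)
E
```

```text
delta_rot [[0.0, 0.0, 0.0], [0.0, 0.0, 0.0], [0.0, 0.0, 0.0], [0.0, 0.0, 0.0], [0.0, 0.0, 0.0], [0.0, 0.0, 0.0], [0.0, 0.0, 0.0], [0.0, 0.0, 0.0]] 
travel [[0.2, 0.0, 0.03], [0.2, 0.0, 0.03], [0.19, 0.0, 0.04], [-0.01, 0.0, 0.07], [-0.01, 0.0, 0.07], [-0.01, 0.0, 0.07], [-0.01, 0.0, 0.07], [-0.02, 0.0, 0.06]]
```

```bash
python3 -m jog '{"delta_rot":[[0,0,0],[0,0,0],[0,0,0],[0,0,0],[0,0,0],[0,0,0],[0,0,0],[0,0,0]],"travel":[[0.2,0,0.03],[0.2,0,0.03],[0.2,0,0.04],[0,0,0.07],[0,0,0.07],[0,0,0.07],[0,0,0.07],[0,0,0.06]],"jaw":[-1,-1,-1,-1,-1,-1,-1,-1]}'
python3 - <<'E'
from h import *
tstate();print(np.round(sense()["ft_torque"],2))
E
```

```text
time: 11.5
tool_pos: [0.5229, -0.2955, 0.1962]
orientation: [-179.9, -9.5, -179.0]
wrist_force: [-2.6, 0.7, 5.1]
width: 0.0605
finger_force: 66.9
t 11.5 origin [-10.2  -0.3  18.9] A [63.8 -0.3  6.5] B [67.4 -0.3 28.2] rpy [-0.06  9.49  0.01] F [-2.6  0.7  5.1] w 0.0605
[-0.02 -0.01  0.02]
```

```bash
python3 - <<'E'
from h import *
st=tcp(68,5.5,9.5,"B")
plan([(*tcp(77.5,6,9.5,"B"),7)],start=st)
E
```

```text
delta_rot [[0.0, 0.0, 0.0], [0.0, 0.0, 0.0], [0.0, 0.0, 0.0], [0.0, 0.0, 0.0], [0.0, 0.0, 0.0], [0.0, 0.0, 0.0], [0.0, 0.0, 0.0], [0, 0, 0]] 
travel [[-0.13, -0.0, -0.03], [-0.13, -0.0, -0.03], [-0.13, -0.0, -0.03], [-0.13, -0.0, -0.03], [-0.14, -0.0, -0.03], [-0.13, -0.0, -0.03], [-0.14, -0.0, -0.03], [0, 0, 0]]
```

```bash
python3 -m jog '{"delta_rot":[[0,0,0],[0,0,0],[0,0,0],[0,0,0],[0,0,0],[0,0,0],[0,0,0],[0,0,0]],"travel":[[-0.13,0,-0.03],[-0.13,0,-0.03],[-0.13,0,-0.03],[-0.13,0,-0.03],[-0.14,0,-0.03],[-0.13,0,-0.03],[-0.14,0,-0.03],[0,0,0]],"jaw":[-1,-1,-1,-1,-1,-1,-1,-1]}'
python3 - <<'E'
from h import *
tstate();print(np.round(sense()["ft_torque"],2))
E
```

```text
time: 12.3
tool_pos: [0.5293, -0.295, 0.1951]
orientation: [179.8, -10.2, -179.0]
wrist_force: [-26.1, 0.2, 9.8]
width: 0.0604
finger_force: 67.4
t 12.3 origin [-6.  1. 18.] A [67.8  1.   4.8] B [71.7  0.9 26.4] rpy [ 0.23 10.19 -0.02] F [-26.1   0.2   9.8] w 0.0604
[-0.06  3.71 -0.44]
```

```bash
python3 - <<'E'
import h
from h import *
st=tcp(77.5,6,9.5,"B")
h.GX=-.012;h.GZ=.1773
tstate()
plan([(*tcp(78.5,8.2,9.5,"B"),2),(*tcp(78,8,4,"B"),6)],start=st)
E
sed -i 's/GX=-.007; GZ=.1786/GX=-.012; GZ=.1773/' h.py
```

```text
t 12.3 origin [-0.9  1.  18.4] A [72.9  1.   5.2] B [76.8  0.9 26.8] rpy [ 0.23 10.19 -0.02] F [-26.1   0.2   9.8] w 0.0604
delta_rot [[0.0, 0.0, 0.0], [0.0, 0.0, 0.0], [0.0, -0.92, 0.0], [0.0, -0.92, 0.0], [-0.0, -0.92, 0.0], [-0.0, -0.91, 0.0], [-0.0, -0.92, 0.0], [0.0, -0.91, 0.0]] 
travel [[0.22, -0.0, -0.05], [0.22, -0.0, -0.05], [0.25, 0.0, 0.15], [0.25, 0.0, 0.15], [0.25, 0.0, 0.14], [0.26, 0.0, 0.14], [0.26, 0.0, 0.13], [0.26, 0.0, 0.13]]
```

```bash
python3 -m jog '{"delta_rot":[[0,0,0],[0,0,0],[0,-0.92,0],[0,-0.92,0],[0,-0.92,0],[0,-0.92,0],[0,-0.92,0],[0,-0.92,0]],"travel":[[0.22,0,-0.05],[0.22,0,-0.05],[0.25,0,0.15],[0.25,0,0.15],[0.25,0,0.14],[0.26,0,0.14],[0.26,0,0.13],[0.26,0,0.13]],"jaw":[-1,-1,-1,-1,-1,-1,-1,-1]}'
python3 - <<'E'
from h import *
tstate();print(np.round(sense()["ft_torque"],2))
E
python3 ov.py w6.png; python3 -c "
import cv2
a=cv2.imread('pics/raw_w6.png');b=cv2.imread('pics/w6.png')
import numpy as np
cv2.imwrite('pics/w6c.png',np.vstack([cv2.resize(x[60:160,220:430],None,fx=3,fy=3) for x in(a,b)]))"
```

```text
time: 13.1
tool_pos: [0.5109, -0.2953, 0.1909]
orientation: [179.9, -4.2, -179.0]
wrist_force: [-6.9, 0.6, 0.7]
width: 0.0601
finger_force: 66.8
t 13.1 origin [-0.6  0.5 13.2] A [74.2  0.5  7.8] B [75.8  0.5 29.7] rpy [0.07 4.16 0.02] F [-6.9  0.6  0.7] w 0.0601
[ 0.15  1.07 -0.06]
```

View pics/w6c.png

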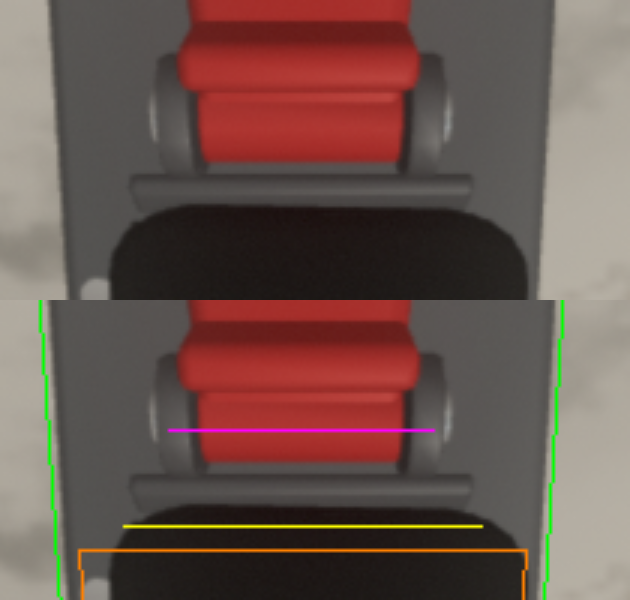

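The crop shows the keypad edge at row 206, right beside the stop bar at rows 175–207. The hinge appears about 2.7 mm nearer the robot than modelled, which explains the early contact with the end wall. The terminal is therefore at the wall, so I'll swing it down with a light forward push.

```bash
python3 - <<'E'
from h import *
st=tcp(78,8,4,"B")
plan([(*tcp(77.5,7.7,0,"B"),7)],start=st)
E
```

```text
delta_rot [[0.0, -0.57, 0.0], [-0.0, -0.57, 0.0], [-0.0, -0.57, 0.0], [0.0, -0.57, 0.0], [0.0, -0.57, 0.0], [0.0, -0.57, 0.0], [0.0, -0.58, 0.0], [0, 0, 0]] 
travel [[0.16, 0.0, 0.1], [0.16, 0.0, 0.09], [0.16, 0.0, 0.09], [0.16, 0.0, 0.09], [0.16, 0.0, 0.09], [0.16, 0.0, 0.09], [0.17, 0.0, 0.09], [0, 0, 0]]
```

```bash
python3 -m jog '{"delta_rot":[[0,-0.57,0],[0,-0.57,0],[0,-0.57,0],[0,-0.57,0],[0,-0.57,0],[0,-0.57,0],[0,-0.57,0],[0,0,0]],"travel":[[0.16,-0.05,0.1],[0.16,0,0.09],[0.16,0,0.09],[0.16,0,0.09],[0.16,0,0.09],[0.16,0,0.09],[0.17,0,0.09],[0,0,0]],"jaw":[-1,-1,-1,-1,-1,-1,-1,-1]}'
python3 - <<'E'
from h import *
tstate();print(np.round(sense()["ft_torque"],2))
E
```

```text
time: 13.95
tool_pos: [0.4997, -0.2959, 0.1866]
orientation: [179.9, -0.1, -178.9]
wrist_force: [-9.9, 5.7, 19.6]
width: 0.0605
finger_force: 68.8
t 13.95 origin [0.7 0.1 9.3] A [75.7  0.1  9.1] B [75.8  0.1 31.1] rpy [0.06 0.13 0.05] F [-9.9  5.7 19.6] w 0.0605
[0.95 1.81 0.24]
```

Level at z ≈ 8–9 mm with the upward force near the middle, so it is lying on the seat. Now I release it and rise.

```bash
python3 -m jog '{"delta_rot":[[0,0,0],[0,0,0],[0,0,0],[0,0,0],[0,0,0],[0,0,0],[0,0,0],[0,0,0]],"travel":[[0,0,-0.1],[0,0,0],[0,0,0],[0,0,0],[0,0,0],[0,0,0],[0,0,0],[0,0,0]],"jaw":[1,1,1,1,1,1,1,1]}'
python3 -m jog '{"delta_rot":[[0,0,0],[0,0,0],[0,0,0],[0,0,0],[0,0,0],[0,0,0],[0,0,0],[0,0,0]],"travel":[[0,0,-1],[0,0,-2],[0,0,-4],[0.5,0,-4.5],[1,0,-4],[2,0,0],[2,0,0],[0,0,0]],"jaw":[1,1,1,1,1,1,1,1]}'
python3 - <<'E'
from h import *
s=sense();print(np.round(s["tool_pos"],4),np.round(s["orientation"],2),np.round(s["wrist_force"],1))
a=get_image("wrist");c=get_calibration("wrist");cv2.imwrite("pics/raw7.png",a)
Rm,t=pose(CR)
def L(P,col):
    cv2.polylines(a,[np.round(proj(np.array(P,float)/1000@Rm.T+t,c)).astype(np.int32)],False,col,1)
L([[84,43,8],[-118,43,8],[-118,-43,8],[84,-43,8]],(0,255,0))
L([[-124,-17,57],[-124,17,57]],(255,255,0));L([[-91,-20,24],[-91,20,24]],(255,0,255))
L([[59,31,30],[-75,31,30],[-75,-31,30],[59,-31,30]],(0,128,255))
cv2.imwrite("pics/w7.png",a)
r=cv2.imread("pics/raw7.png");cv2.imwrite("pics/w7.png",np.hstack([cv2.resize(x[:,215:425],None,fx=1.5,fy=1.5) for x in(r,a)]))
E
```

```text
time: 14.75
tool_pos: [0.5004, -0.2963, 0.1867]
orientation: [-180.0, -0.0, -179.0]
wrist_force: [-0.2, 0.5, -0.6]
width: 0.0854
finger_force: 0.0
time: 15.55
tool_pos: [0.4438, -0.2971, 0.3427]
orientation: [-180.0, -0.0, -179.0]
wrist_force: [-0.3, 0.0, 0.2]
width: 0.085
finger_force: 0.0
[ 0.4438 -0.2971  0.3427] [-1.7995e+02 -1.0000e-02 -1.7903e+02] [-0.3  0.   0.2]
```

View pics/w7.png

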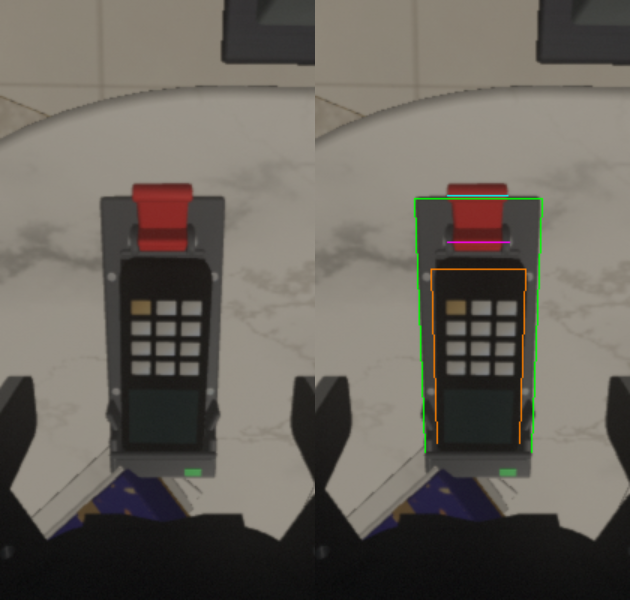

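The terminal lies along the cradle with its screen end at row 440 under the hood, and the catch is still open at (163,195). Before closing the catch, I'll check numerically whether the keypad end is down or sitting on the stop.

```bash
python3 - <<'E'
from h import *
for n in("scene","top"):
    a=get_image(n);cv2.imwrite(f"pics/{n}7.png",a);c=get_calibration(n)
    q=regions_of("pay_terminal",n);
    if not q: print(n,"none");continue
    m=q[0]["mask"];print(n,q[0]["score"],m.sum(),end=" | ")
    r,cc=np.nonzero(m);print("rows",r.min(),r.max(),"cols",cc.min(),cc.max())
    Rm,t=pose(CR)
    b=box(-75,60,-31,31,0,22)
    for lab,th,oz,ox in(("flat",0,8,0),("flat-2",0,8,-2),("onstop",2.7,11.5,0)):
        T=R.from_euler('y',th,degrees=True)
        P=(T.apply(b)+np.array([ox,0,oz])/1000)@Rm.T+t
        k=np.zeros((400,640),np.uint8);cv2.fillConvexPoly(k,np.round(cv2.convexHull(proj(P,c).astype(np.float32))).astype(np.int32),1)
        M=m.astype(bool);r,cc=np.nonzero(k);print("  ",lab,"iou",((k>0)&M).sum()/((k>0)|M).sum().astype(float).round(3),r.min(),r.max(),cc.min(),cc.max())
g=cv2.cvtColor(cv2.imread("pics/raw7.png"),cv2.COLOR_BGR2GRAY)
for col in(303,344):print(col,g[160:184,col].tolist())
import plant
E
```

```text
scene 0.93 1468 | rows 221 271 cols 343 397
   flat iou 0.7876254180602007 221 274 341 398
   flat-2 iou 0.7628524046434494 222 275 341 397
   onstop iou 0.8302887448438421 221 271 341 398
top none
303 [62, 64, 65, 66, 66, 66, 65, 62, 61, 60, 56, 48, 29, 25, 26, 24, 26, 27, 28, 28, 29, 28, 30, 28]
344 [69, 72, 74, 74, 71, 70, 67, 66, 64, 65, 60, 57, 31, 27, 26, 25, 25, 25, 28, 25, 28, 28, 28, 29]
```

The mask test is ambiguous at this resolution, so I'll probe mechanically. With the fingers shut I touch down on the keypad end: about z 31 if it is home, about z 38 if it is on the stop.

```bash
python3 -m jog '{"delta_rot":[[0,0,0],[0,0,0],[0,0,0],[0,0,0],[0,0,0],[0,0,0],[0,0,0],[0,0,0]],"travel":[[-0.3,0,0.5],[-0.3,0,1],[-0.3,0,2],[0,0,2.5],[0,0,2.5],[0,0,2],[0,0,1.5],[0,0,0.5]],"jaw":[-1,-1,-1,-1,-1,-1,-1,-1]}'
python3 -m jog '{"delta_rot":[[0,0,0],[0,0,0],[0,0,0],[0,0,0],[0,0,0],[0,0,0],[0,0,0],[0,0,0]],"travel":[[0,0,0],[0,0,0],[0,0,0],[0,0,0.2],[0,0,0.2],[0,0,0.2],[0,0,0.2],[0,0,0]],"jaw":[-1,-1,-1,-1,-1,-1,-1,-1]}'
```

```text
time: 16.6
tool_pos: [0.4542, -0.2968, 0.2148]
orientation: [179.9, -0.1, -179.0]
wrist_force: [-0.2, 0.5, 1.0]
width: 0.0002
finger_force: 0.0
time: 17.4
tool_pos: [0.4543, -0.2971, 0.2084]
orientation: [-180.0, -0.0, -179.0]
wrist_force: [-0.6, 0.4, 0.7]
width: -0.0004
finger_force: 0.0
```

```bash
python3 -m jog '{"delta_rot":[[0,0,0],[0,0,0],[0,0,0],[0,0,0],[0,0,0],[0,0,0],[0,0,0],[0,0,0]],"travel":[[0,0,0.1],[0,0,0.1],[0,0,0.1],[0,0,0.1],[0,0,0.1],[0,0,0.1],[0,0,0],[0,0,0]],"jaw":[-1,-1,-1,-1,-1,-1,-1,-1]}'
```

```text
time: 18.2
tool_pos: [0.4545, -0.2973, 0.2035]
orientation: [-179.9, 0.0, -179.0]
wrist_force: [-1.5, 1.9, 10.2]
width: 0.0001
finger_force: 5.0
```

Contact at a tip height of about 31 mm (keys included), with no contact at 37, so the terminal is flat and home. Now the catch: up, back behind the bar, and down to tip z ≈ 50 mm.

```bash
python3 -m jog '{"delta_rot":[[0,0,0],[0,0,0],[0,0,0],[0,0,0],[0,0,0],[0,0,0],[0,0,0],[0,0,0]],"travel":[[0,0,-2.5],[0,0,-4],[3.3,0,0],[3.3,0,0],[3.3,0,0],[0,0,1.4],[0,0,1.8],[0,0,1.2]],"jaw":[-1,-1,-1,-1,-1,-1,-1,-1]}'
python3 -m jog '{"delta_rot":[[0,0,0],[0,0,0],[0,0,0],[0,0,0],[0,0,0],[0,0,0],[0,0,0],[0,0,0]],"travel":[[0,0,0],[-0.6,0,0],[-0.7,0,0],[-0.7,0,0],[-0.7,0,0],[-0.7,0,0],[-0.7,0,0],[0,0,0]],"jaw":[-1,-1,-1,-1,-1,-1,-1,-1]}'
```

```text
time: 19.0
tool_pos: [0.3551, -0.2988, 0.223]
orientation: [-180.0, -0.0, -179.0]
wrist_force: [-0.7, 0.9, 0.3]
width: -0.0001
finger_force: 0.0
time: 19.8
tool_pos: [0.3975, -0.2982, 0.224]
orientation: [-179.9, 0.1, -178.9]
wrist_force: [0.2, -0.3, -0.6]
width: 0.0002
finger_force: 0.0
```

```bash
python3 -m jog '{"delta_rot":[[0,0,0],[0,0,0],[0,0,0],[0,0,0],[0,0,0],[0,0,0],[0,0,0],[0,0,0]],"travel":[[-0.4,0,0],[-0.4,0,0],[-0.4,0,0],[0,0,0],[0,0,0],[0,0,0],[0,0,0],[0,0,0]],"jaw":[-1,-1,-1,-1,-1,-1,-1,-1]}'
python3 -m jog '{"delta_rot":[[0,0,0],[0,0,0],[0,0,0],[0,0,0],[0,0,0],[0,0,0],[0,0,0],[0,0,0]],"travel":[[1.5,0,0],[3,0,0],[2,0,-2],[1,0,-4],[0,0,-4.5],[0,0,-4],[0,0,-1],[0,0,0]],"jaw":[-1,-1,-1,-1,-1,-1,-1,-1]}'
python3 - <<'E'
from h import *
a=get_image("wrist");b=get_image("scene");
x=cv2.resize(a[:,200:440],None,fx=1.5,fy=1.5);y=cv2.resize(b[180:300,300:440],None,fx=3,fy=3)
o=np.zeros((600,800,3),np.uint8);o[:600,:360]=x;o[:360,370:790]=y;cv2.imwrite("pics/end.png",o)
E
```

```text
time: 20.6
tool_pos: [0.4083, -0.298, 0.2237]
orientation: [-180.0, -0.0, -179.0]
wrist_force: [-0.6, 0.6, -0.2]
width: 0.0
finger_force: 0.0
time: 21.4
tool_pos: [0.3334, -0.2993, 0.3799]
orientation: [-179.8, 0.1, -179.0]
wrist_force: [0.9, 0.6, -0.8]
width: -0.0001
finger_force: 0.0
```

View pics/end.png

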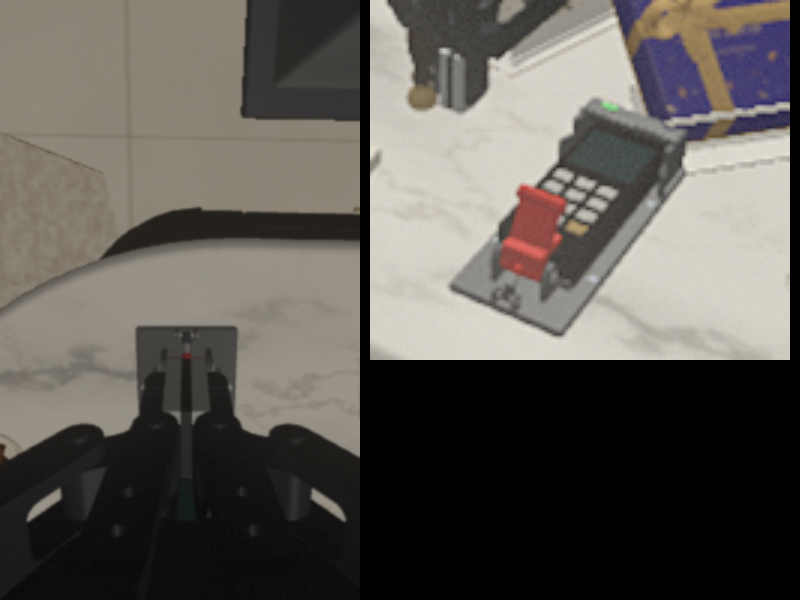

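The scene crop shows the red catch flipped over, with its bar at (540,190) and its nose down across the keypad end. The terminal is flat with its screen end under the hood, and the robot is clear. I'll run one numerical check on the bar, then hand in.

```bash
python3 - <<'E'
from h import *
c=get_calibration("scene");Rm,t=pose(CR)
for a in(0.6,1.0,1.2):
    th=np.radians(135)-a;P=np.array([[-91+47*np.cos(th),0,24+47*np.sin(th)]])/1000;q=proj(P@Rm.T+t,c)[0];print(a,((q-[300,180])*3+[370,0]).round(0))
print(finish_job())
E
```

```text
0.6 [519. 214.]
1.0 [533. 198.]
1.2 [540. 194.]
the job is handed in; nothing more can be done
None
```

The job is handed in: the terminal is flat and home in the cradle, the red catch is locked across its keypad end, and I did not touch the order block, pen or stamp; the arm finished clear at about 21.4 s.

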